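# Reverse the filter arm of a microscope illuminator

### The arm

A 7-joint arm with a two-finger parallel gripper is mounted at the origin on the work surface. World frame = base frame: x ahead of the robot, y to its left, z up, the work surface at z = 0. Lengths are in mm, angles in rad, forces in N, time in s.
With the tool pointing down it reaches from about 400 to 900 mm from the base axis. Payload 5.6 kg.
Tool frame: the origin (TCP) lies midway between the tips of the shut fingers; the grasp point (between the pads) lies 19 mm behind it; x points along the fingers, y is the direction in which the jaws open and shut, and the axes are right-handed (so a half turn about x gives the same grasp; the last joint's range is limited). The gripper opens to 92 mm and grips with 3 to 60 N. Pads are 20 mm wide; open, the fingers measure 128 mm over their backs; the gripper's body (75 mm by 189 mm) begins 69 mm behind the grasp point.
Start: joints at [1.248, 0.468, -0.012, 1.603, 0.006, 1.071, -0.056], TCP at [179.464, -624.741, 214.592] pointing down, gripper open.
Joint ranges: [-2.53, 2.53], [-0.31, 2.02], [-1.57, 1.55], [0.28, 2.44], [-1.29, 4.43], [0.15, 1.84], [-2.92, 2.92]. Speed limits (rad/s): [2.57, 2.57, 3.14, 3.14, 3.14, 3.14, 3.14].

### API

Orientations are given as a rotation vector (axis times angle).
In Python, from cell import robot, grip, kin, viewer gives the robot as it stands. Calls block until the motion is done:
- robot.movep(position, orientation): joint-space move of the TCP to a pose.
- robot.servo_line(position, feed=150, rotation=None): straight line of the TCP; rotation=None keeps the orientation; feed is the mean speed in mm/s.
- robot.goto_joints(angles): joint-space move.
- grip(opening, newtons=None): opening from 0.0 (shut) to 1.0 (fully open); newtons is the grip in N (None keeps the last); returns when the fingers have stopped.
- robot.hold(seconds).
- kin.ik(position, orientation): joint angles nearest the present ones, or None.
- robot.observe(): the state.
- viewer.read_camera(name): name is "scene" or "top" or "wrist"; returns the picture (400x640x3 uint8, red, green, blue); there is no depth.
- viewer.camera_info(name): a dict with "camera_matrix" (3x3 intrinsics, pixels), "R" (3x3) and "t" (3): a world point X has camera coordinates R X + t. Camera axes: x right, y down, z forward; pixel columns grow to the right and rows downward; lengths in mm; the calibration is good to about 2 mm. A picture is of the moment at which its call begins: read the wrist's pose just before it. camera_info takes no time and is no camera call; for the wrist camera it gives the pose at the moment of the call.
A pose or a line that the arm cannot do raises robot.IKError and nothing moves.
- robot.job_done(): hands the job in, once; it reports no verdict.
Trained networks look in the newest picture that a camera, given by its name, has taken for a name from the list of things; names that differ only in an ending like _2 or _b are one class to them, and where a whole thing is asked for, a point or a joint stands for the part that bears it (a point fixed in the world has none). Each returns a list of dicts, best first, with "confidence" (0 to 1); they miss things now and then, are a little off and sometimes report something else, mostly with a low value. They report only what shows in the picture. A call takes as long as a camera call.
- viewer.silhouettes(name, camera): "mask" (400x640 bool, what is visible of it).
- viewer.pinpoint(name, camera): "at" ([x, y, z] in mm, in the coordinates of the camera as it stood for that picture, good to about 4 mm: a listed point, or the origin of a listed thing).
The state is a dict: "t": time; "joints": joint angles; "joint_velocities": joint speeds; "joint_torque": joint torques, N m; "tcp_pos": TCP position; "tcp_rot": TCP orientation; "contact_force": force on the tool from outside, world axes, zero at the start; "wrist_torque": the same for the moment, N m; "grip_width": opening from 0.0 (shut) to 1.0 (fully open).
Only numpy, scipy, OpenCV 4.12 (cv2) and the standard library are available. Lean on these libraries where they do the work, as an engineer would, in place of code of your own. Each camera call takes 0.05 s, during which the arm holds its last target.

### The job

The filter arm on the microscope illuminator has its large window over the lamp port. Lift the arm off its pivot pin and draw it out from under the stage plate, lay it flat on the bench and let go so that you can take it by its other end, then turn it end for end and refit it: the hole at the large-window end fully down on the pin, the arm flat, ribs up, on its two seats, and the small window centred over the lamp port. Leave the other things on the bench where they are.

Things in the scene. Friction and masses are not known exactly. Their poses are not given: they have to be found in the camera images.
- illuminator: White illuminator base fixed to the bench; it cannot move. Origin on the bench (z = 0) below the pivot pin; own +y runs from the pin to the lamp port, z up. Foot: x -65..65, y -30..235 mm, its top at z 30. The filter arm rests on two seats of equal height (z 38): the pin's collar and the lamp-port ring. A black stage plate hangs over the port; nothing stands over the pin.
- pin (a point): On the pivot pin's axis at the flat top of its round collar (diameter 24), 38 mm above the bench. The upright steel pin (diameter 8) stands 14 mm above this point; its last 5 mm taper to 3 mm.
- plate_edge (a point): Middle of the stage plate's lower edge on the pin's side, 75 mm from the pin axis, z 100. The plate: 110 wide (illuminator x -55..55), y 75..235, 8 thick (top z 108), with a 52 mm sight hole above the port; a column at y 209..235 carries it. Below it is open towards the pin (-y) and to both sides (x).
- lamp_port (a point): Centre of the black lamp-port ring (diameter 48) at its flat top, 38 mm above the bench, 123 mm from the pin along the illuminator's +y.
- filter_arm: Loose flat aluminium arm, 206 long, 8 thick, 100 to 200 g; origin at the centre of its underside, +x towards the large-window end, z up. Its ends differ only in their windows: two rings of 44 mm joined by a 20 mm wide bar. It starts on both seats, the hole at x = -91 on the pin, +x along the illuminator's +y. Raised more than 14 mm it leaves the pin; 32 mm are free above its ribs there.
- rib_large_end (a point): Top of the grip rib at the large-window end (arm x = +66 mm, 30 above the underside). The rib is 20 long (arm x), 14 wide (arm y), from 8 to 30 mm above the underside, on an 18 mm wide neck.
- rib_small_end (a point): Top of the like grip rib at the small-window end (arm x = -66 mm); at the start the one near the pin, clear of the stage plate.
- hole_large_end (a point): Centre of the 11 mm through hole in the 24 mm square end at the large-window end, on the underside (arm x = +91 mm). To go on the pin.
- hole_small_end (a point): Centre of the like hole at the small-window end, on the underside (arm x = -91 mm). On the pin at the start.
- window_large (a point): Centre of the large window (opening 32 mm), on the underside (arm x = +32 mm). Over the lamp port at the start.
- window_small (a point): Centre of the small window (opening 18 mm), on the underside (arm x = -32 mm).
- mat: Light grey mat fixed on the bench, 250 (x) by 220 (y) by 3 mm thick, kept free: a good place to lay the arm. Origin at the centre of its underside.
- petri_dish: Bystander: white dish, 80 across, 14 high, beside the illuminator.
- oil_bottle: Bystander: small amber bottle, 32 across, 70 high, beside the illuminator.
- slide_box: Bystander: closed grey box, 85 x 120 x 35, beside the illuminator.
- objective: Bystander: steel microscope objective standing, 28 across, 50 high.
- stain_jar: Bystander: white jar, 56 across, 60 high.
- tweezers: Bystander: steel tweezers lying, 140 long, 4 high.
- screwdriver: Bystander: screwdriver lying, 150 long.

How it is judged (in metres and radians):
On the way, in this order (a step that is already met when the one before it is completed fails the run):
1. the arm is off the pin, its small-window end well clear of it (distance between hole_small_end and pin above 0.04 m), for 0.1 s.
2. the arm lies flat on the bench or mat, beside the illuminator, and is let go (height (world z) of filter_arm below 0.015 m and angle between filter_arm's own z axis and vertical below 0.1 rad and contact force between the fingers and filter_arm below 0.1 N and linear speed of filter_arm below 0.03 m/s), for 0.2 s.
At the end, for the whole second after the job is handed in: The hole at the large-window end is on the pin (within 3.5 mm of its axis) and fully down on the collar (within 2.5 mm), the small window is within 6 mm of the lamp port's centre and down on its ring (within 2.5 mm), the arm lies flat with its ribs up (within 0.04 rad), at rest and released (horizontal distance between hole_large_end and pin below 0.0035 m and z of hole_large_end in the frame of pin between -0.0025 and 0.0025 m and z of window_small in the frame of lamp_port between -0.0025 and 0.0025 m and horizontal distance between window_small and lamp_port below 0.006 m and angle between filter_arm's own z axis and vertical below 0.04 rad and linear speed of filter_arm below 0.01 m/s and contact force between the fingers and filter_arm below 0.1 N); the robot touches nothing.
It fails at once if a bystander is moved by more than 25 mm (distance of any of petri_dish, oil_bottle, slide_box, objective, stain_jar, tweezers, screwdriver from where it was at the start of the episode above 0.025 m).
It also fails if it takes over 61 s, if anything falls off the work surface, if the arm or the gripper's body presses on something with over 40 N, if the wrist force passes 120 N, or if a joint passes its speed limit or range.

## Working session

There is one attempt and no reset: what is moved stays moved. The work goes in short steps, each a Python script; the robot and the scene stay as the last script left them, time stands still between calls to the robot, and variables do not carry over. Pictures are saved under pics/ and viewed, and the job is handed in when it is done.

```bash
ls; mkdir -p pics
cat > h.py <<'E'
import numpy as np, cv2
from cell import robot, grip, kin, viewer
from scipy.spatial.transform import Rotation as Rt
def save(n,cam):
    im=viewer.read_camera(cam); cv2.imwrite(f'pics/{n}.png',im[:,:,::-1]); return im
def toW(at,ci):
    return np.array(ci['R']).T@(np.array(at)-np.array(ci['t']))
def px(X,ci):
    c=np.array(ci['camera_matrix'])@(np.array(ci['R'])@np.array(X,float)+np.array(ci['t'])); return c[:2]/c[2]
def pp(names,cam):
    ci=viewer.camera_info(cam); out={}
    for n in names:
        r=viewer.pinpoint(n,cam)
        for d in r[:2]:
            w=toW(d['at'],ci); print(n,round(d['confidence'],2),w.round(1),px(w,ci).round(0))
        if r: out[n]=toW(r[0]['at'],ci)
    return out
E
python3 - <<'E'
from h import *
s=robot.observe(); print(s['t'],s['tcp_pos'],s['tcp_rot'],s['grip_width'])
a=save('top0','top'); pp(['illuminator','pin','lamp_port','plate_edge','filter_arm','rib_small_end','rib_large_end','hole_small_end','mat','petri_dish','oil_bottle','slide_box','objective','stain_jar','tweezers','screwdriver'],'top')
b=save('sc0','scene'); pp(['illuminator','pin','lamp_port','plate_edge','filter_arm','rib_small_end','rib_large_end','hole_small_end','mat'],'scene')
print(robot.observe()['t'])
E
```

```text
pics
0.0 [ 179.30214376 -624.17605187  213.64416317] [ 2.07184736  0.29363766 -2.07262433] 1.0027154777233445
illuminator 0.69 [525.4 116.4  -0.8] [251. 202.]
illuminator 0.33 [ 509.2 -405.8    1.4] [459. 213.]
pin 0.87 [526.5 115.7  37. ] [249. 199.]
pin 0.57 [ 552.5 -200.7    3.3] [378. 194.]
lamp_port 0.58 [571.7 231.4  39.4] [202. 179.]
plate_edge 0.94 [556.9 186.6  99.5] [215. 180.]
filter_arm 0.87 [557.7 203.1  40.1] [214. 185.]
rib_small_end 0.72 [536.9 138.7  64.4] [238. 192.]
rib_large_end 0.72 [589.4 262.   67.7] [187. 169.]
hole_small_end 0.56 [522.  109.6  41.5] [251. 200.]
hole_small_end 0.29 [691.  231.5   3.3] [209. 138.]
mat 0.97 [ 552.3 -201.8    2.3] [378. 194.]
petri_dish 0.96 [6.583e+02 1.046e+02 4.000e-01] [258. 151.]
petri_dish 0.53 [ 4.635e+02  3.239e+02 -4.000e-01] [166. 225.]
oil_bottle 0.49 [687.8 231.    0.8] [209. 139.]
slide_box 0.85 [467.4 324.3   0. ] [166. 223.]
slide_box 0.7 [786.5 -91.4  -1.4] [335. 106.]
objective 0.74 [ 5.089e+02 -4.036e+02 -4.000e-01] [458. 213.]
objective 0.57 [787.7 -89.5  -5.3] [335. 107.]
stain_jar 0.73 [ 755.1 -256.5    1.4] [399. 119.]
tweezers 0.6 [ 507.9 -405.    -1.1] [459. 214.]
screwdriver 0.8 [ 278.3 -347.     3.6] [439. 307.]
screwdriver 0.48 [524.1 116.9  38.4] [249. 200.]
illuminator 0.67 [ 5.239e+02  1.172e+02 -5.000e-01] [378. 270.]
illuminator 0.29 [527.9 112.7  39.5] [376. 256.]
pin 0.91 [522.4 113.1  37.3] [378. 256.]
lamp_port 0.85 [574.4 230.5  36.1] [408. 308.]
lamp_port 0.55 [551.8 165.1  38. ] [389. 279.]
plate_edge 0.64 [555.5 183.5  99.2] [399. 264.]
plate_edge 0.44 [ 762.8 -255.8    1.8] [187. 229.]
filter_arm 0.82 [561.5 199.7  35.9] [399. 294.]
rib_small_end 0.64 [538.2 142.5  68.9] [386. 257.]
hole_small_end 0.74 [526.9 116.5  37.1] [378. 258.]
mat 0.85 [ 552.6 -207.2   -5.6] [273. 202.]
1.35
```

View pics/top0.png

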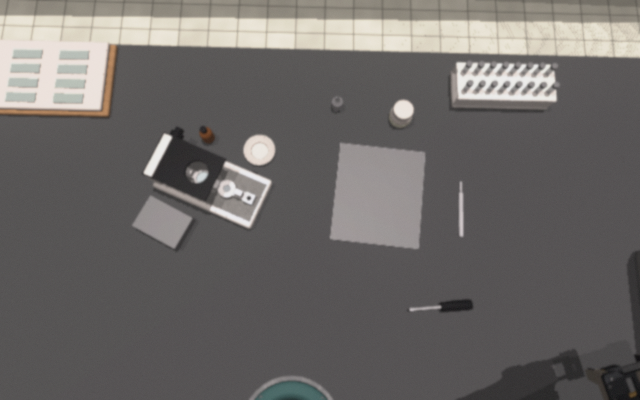

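View pics/sc0.png

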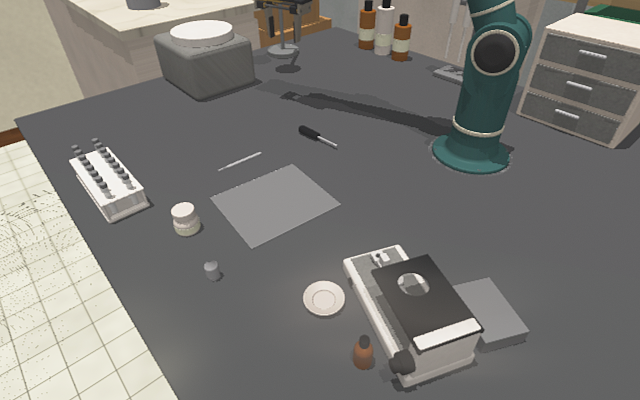

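Top view: the pin end of the illuminator is at about (248,198) px and the port at (200,177). The pin is near (525,115) mm and +y heads about 67° from world x, with the mat at (378,194) px. Next I check IK for the grasp and look with the wrist camera.

```bash
cat >> h.py <<'E'
def rot(yaw):  # tool y (jaw) at angle yaw in world, x down
    y=np.array([np.cos(yaw),np.sin(yaw),0]); x=np.array([0,0,-1.]); z=np.cross(x,y)
    return Rt.from_matrix(np.c_[x,y,z]).as_rotvec()
E
python3 - <<'E'
from h import *
ci=viewer.camera_info('wrist'); s=robot.observe()
C=-np.array(ci['R']).T@ci['t']; T=Rt.from_rotvec(s['tcp_rot']).as_matrix()
print('cam in tool',(T.T@(C-s['tcp_pos'])).round(1),'fwd in tool',(T.T@np.array(ci['R'])[2]).round(2),'right',(T.T@np.array(ci['R'])[0]).round(2), 'K',np.array(ci['camera_matrix']).round(0).tolist())
print(T.round(2).tolist())
pin=np.array([525,115.]);port=np.array([573,231.]);th=np.arctan2(*(port-pin)[::-1]);print(np.degrees(th))
for yaw in (th+np.pi/2,th-np.pi/2):
  for p in ([535,138,200],[535,138,48],[475,-10,70]):
    q=kin.ik(p,rot(yaw)); print(np.degrees(yaw).round(0),p,None if q is None else np.round(q,2))
for y in np.arange(-180,180,30):
  print(y,[ (lambda q: None if q is None else np.round(q,2)[[0,6]])(kin.ik(p,rot(np.radians(y)))) for p in ([485,-200,60],[620,-200,60],[552,-270,60],[552,-130,60])])
E
```

```text
cam in tool [-169.7   -0.4  -68.3] fwd in tool [0.97 0.   0.25] right [-0.  1. -0.] K [[297.0, 0.0, 324.0], [0.0, 297.0, 203.0], [0.0, 0.0, 1.0]]
[[-0.0, 0.28, -0.96], [-0.0, -0.96, -0.28], [-1.0, 0.0, 0.0]]
67.5205656028969
158.0 [535, 138, 200] [ 0.6   0.74 -1.32  1.81  0.76  1.23  1.8 ]
158.0 [535, 138, 48] [ 0.57  1.1  -1.34  1.9   1.17  1.22  1.55]
158.0 [475, -10, 70] [ 0.92  0.92 -1.33  2.08  1.06  1.09  1.8 ]
-22.0 [535, 138, 200] [ 0.47  0.56 -1.05  1.81  0.54  1.1  -1.16]
-22.0 [535, 138, 48] [ 0.3   0.71 -0.8   1.92  0.69  0.82 -1.28]
-22.0 [475, -10, 70] [ 0.43  0.47 -0.57  2.1   0.4   0.68 -0.81]
-180 [array([ 0.2 , -2.71]), array([ 0.12, -2.75]), array([ 0.24, -2.59]), array([ 0.08, -2.89])]
-150 [array([ 0.29, -2.26]), array([ 0.21, -2.31]), array([ 0.32, -2.14]), array([ 0.17, -2.44])]
-120 [array([ 0.37, -1.8 ]), array([ 0.28, -1.85]), array([ 0.4, -1.7]), array([ 0.25, -1.99])]
-90 [array([ 0.49, -1.38]), array([ 0.39, -1.43]), array([ 0.49, -1.25]), array([ 0.35, -1.56])]
-60 [array([ 0.57, -0.92]), array([ 0.47, -0.98]), array([ 0.56, -0.79]), array([ 0.44, -1.11])]
-30 [array([ 0.64, -0.46]), array([ 0.54, -0.53]), array([ 0.63, -0.34]), array([ 0.53, -0.67])]
0 [array([ 0.72, -0.  ]), array([ 0.61, -0.07]), array([0.7 , 0.12]), array([ 0.6, -0.2])]
30 [array([0.79, 0.45]), array([0.67, 0.4 ]), array([0.77, 0.59]), array([0.66, 0.26])]
60 [array([0.78, 0.98]), array([0.69, 0.91]), array([0.81, 1.07]), array([0.67, 0.78])]
90 [array([0.83, 1.47]), array([0.71, 1.41]), array([0.85, 1.56]), array([0.67, 1.3 ])]
120 [array([1.24, 1.53]), array([1.03, 1.57]), array([1.21, 1.68]), array([1.04, 1.41])]
150 [array([1.24, 2.05]), array([1.03, 2.1 ]), array([1.21, 2.2 ]), array([1.04, 1.93])]
```

Run:
```python
from h import *
robot.movep([530,128,130],rot(np.radians(157.5)))
s=robot.observe(); print(s['t'],s['tcp_pos'],s['joints'])
save('w1','wrist'); pp(['pin','rib_small_end','hole_small_end','window_large','plate_edge','rib_large_end','filter_arm','lamp_port'],'wrist')
```

```text
4.2833 [530.25755206 127.18995607 129.80990659] [ 0.60614645  0.87782478 -1.32507114  1.87875983  0.93401133  1.19025821
  1.6908035 ]
pin 0.79 [523.3 114.1  36.9] [325. 190.]
rib_small_end 0.78 [536.4 137.3  68.1] [321. 229.]
rib_small_end 0.63 [549.1 168.3  35.1] [321. 251.]
hole_small_end 0.56 [525.6 111.6  38. ] [321. 189.]
plate_edge 0.79 [558.  180.4  99.6] [316. 303.]
rib_large_end 0.67 [583.7 261.7  65. ] [325. 362.]
filter_arm 0.95 [560.9 198.5  33.2] [322. 281.]
lamp_port 0.51 [524.3 112.7  39.9] [323. 190.]
```

View pics/w1.png

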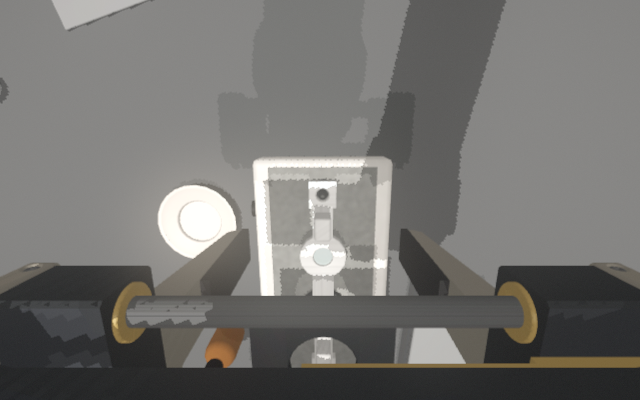

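```bash
cat >> h.py <<'E'
def bp(u,v,z,ci):
    K=np.array(ci['camera_matrix']);R=np.array(ci['R']);t=np.array(ci['t'])
    d=R.T@np.linalg.inv(K)@np.array([u,v,1.]); C=-R.T@t
    return C+d*(z-C[2])/d[2]
E
python3 - <<'E'
from h import *
im=cv2.imread('pics/w1.png'); c=cv2.resize(im[150:300,260:390],None,fx=4.5,fy=4,interpolation=cv2.INTER_NEAREST); c=cv2.resize(im[150:290,260:390],None,fx=4,fy=4,interpolation=cv2.INTER_NEAREST); cv2.imwrite('pics/w1c.png',c)
ci=viewer.camera_info('wrist')
for p,z in (((322,193.5),46),((322,193.5),52)): print(p,z,bp(*p,z,ci).round(1))
E
```

```text
(322, 193.5) 46 [525.7 115.1  46. ]
(322, 193.5) 52 [525.2 113.9  52. ]
```

View pics/w1c.png

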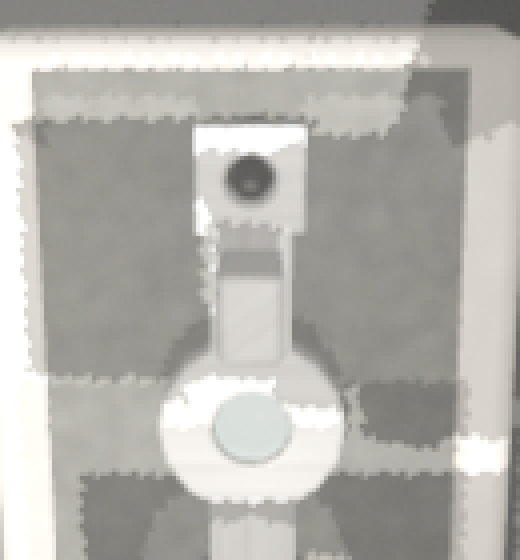

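Run:
```python
from h import *
ci=viewer.camera_info('wrist')
h=bp(322.5,194.5,46,ci);r=bp(322.5,229.7,68,ci);w=bp(322.5,256.7,46,ci)
print(h.round(1),r.round(1),w.round(1)); d=w-h; print(np.degrees(np.arctan2(d[1],d[0])),np.linalg.norm(d[:2]),np.linalg.norm((r-h)[:2]))
s=robot.observe();print(s['tcp_rot'],rot(np.radians(157.5)),s['tcp_pos'])
```

```text
[525.6 116.1  46. ] [535. 139.  68.] [548.2 170.5  46. ]
67.45131550861451 58.894085987937366 24.816050495589298
[-0.91523296  1.36983631  0.91514389] [-0.91525068  1.36976944  0.91525068] [530.00936637 127.92587241 129.99214142]
```

```bash
python3 - <<'E'
from h import *
R=rot(np.radians(157.45))
robot.movep([535.2,139,100],R); robot.servo_line([535.2,139,50],feed=60)
print(robot.observe()['contact_force'])
grip(0.0,55); s=robot.observe(); print('grasped',s['t'],s['tcp_pos'],s['grip_width']*92,s['contact_force'])
save('w2','wrist')
robot.servo_line([535.2,139,72],feed=40)
s=robot.observe(); print(s['t'],s['tcp_pos'],s['contact_force'],s['wrist_torque'])
save('w3','wrist');save('s3','scene')
E
python3 -c "
import cv2,numpy as np
a=cv2.imread('pics/w3.png');b=cv2.imread('pics/s3.png');cv2.imwrite('pics/c3.png',np.vstack([cv2.resize(a[130:330,200:440],(600,300)) ,cv2.resize(b[220:400,290:530],(600,300))]))"
```

```text
[-0.57300458  0.58896504  0.85319824]
grasped 7.1333 [535.37729766 138.950358    50.0197961 ] 13.456191817445367 [ 1.14255521 -0.65283533 -0.22816843]
7.8833 [535.05890096 138.88571344  71.96510689] [ 0.58644379 -0.2501729  -1.04569773] [-0.0033706  -0.04511803  0.05868149]
```

View pics/c3.png

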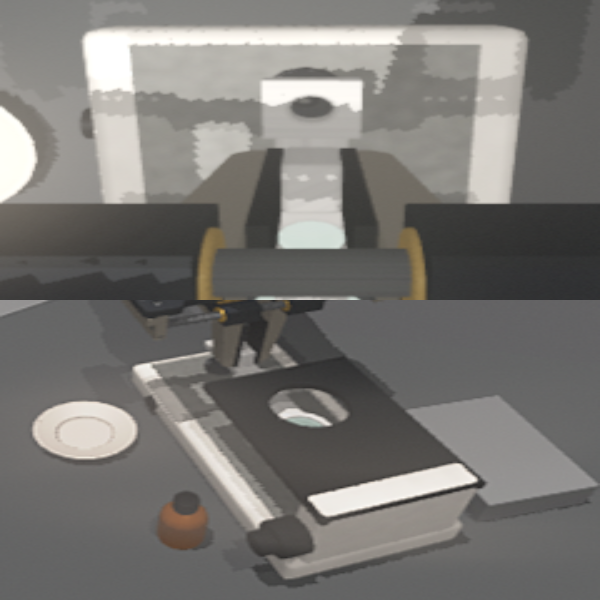

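The fingers hold the rib and the arm is up off the pin with the hole in view. There is no sign of contact, so I draw it out.

```bash
python3 - <<'E'
from h import *
u=np.array([np.cos(np.radians(67.45)),np.sin(np.radians(67.45))]); p=np.array([535.2,139])
for k in (40,100,165):
    q=p-u*k; robot.servo_line([*q,72],feed=110); s=robot.observe(); print(k,s['t'].__round__(2),s['contact_force'].round(2),s['wrist_torque'].round(3),s['grip_width']*92)
robot.servo_line([*q,110],feed=110)
save('w4','wrist');save('s4','scene'); print(robot.observe()['t'])
ci=viewer.camera_info('scene'); pp(['filter_arm','rib_large_end','hole_large_end','hole_small_end','window_small'],'scene')
robot.observe()
# IK plan for lay: arm centred on mat (552,-203), yaw candidates
for psi in (-22,-10,0,10,-40):
    a=np.radians(psi); d=np.array([np.cos(a-np.pi/2),np.sin(a-np.pi/2)]); c=np.array([552,-203.])
    print(psi,[None if (q:=kin.ik([*(c+sg*66*d),40],rot(a+o))) is None else np.round(q,2) for sg,o in ((-1,0),(1,np.pi),(1,-np.pi))])
E
python3 -c "
import cv2,numpy as np
a=cv2.imread('pics/w4.png');b=cv2.imread('pics/s4.png');cv2.imwrite('pics/c4.png',np.vstack([cv2.resize(a[130:330,200:440],(600,300)) ,cv2.resize(b[150:330,250:490],(600,300))]))"
```

```text
40 8.5 [ 0.07  0.17 -1.11] [ 0.106 -0.106 -0.008] 13.54884121931261
100 9.19 [ 0.16  0.33 -0.95] [ 0.093 -0.063  0.033] 13.833890331926309
165 9.93 [ 0.43  0.38 -1.44] [ 0.055 -0.06   0.001] 13.50156161087496
10.525
filter_arm 0.96 [498.   49.8  98.1] [366. 212.]
rib_large_end 0.57 [527.1 106.3 129.9] [378. 221.]
hole_large_end 0.72 [529.  130.1  96.7] [385. 241.]
hole_large_end 0.48 [574.  229.2  34.1] [408. 308.]
hole_small_end 0.75 [463.6 -37.6 101.4] [348. 184.]
window_small 0.62 [485.2  17.1  93.9] [358. 203.]
-22 [array([ 0.64,  0.7 , -0.61,  1.82,  0.54,  0.79, -0.64]), array([ 1.22,  1.06, -1.23,  1.81,  1.11,  1.16,  2.34]), array([ 1.22,  1.06, -1.23,  1.81,  1.11,  1.16,  2.34])]
-10 [array([ 0.68,  0.7 , -0.66,  1.86,  0.59,  0.79, -0.47]), array([ 1.21,  1.1 , -1.26,  1.78,  1.14,  1.21,  2.55]), array([ 1.21,  1.1 , -1.26,  1.78,  1.14,  1.21,  2.55])]
0 [array([ 0.71,  0.7 , -0.7 ,  1.88,  0.62,  0.79, -0.33]), array([ 1.2 ,  1.13, -1.29,  1.75,  1.17,  1.24,  2.72]), array([ 1.2 ,  1.13, -1.29,  1.75,  1.17,  1.24,  2.72])]
10 [array([ 0.75,  0.7 , -0.74,  1.91,  0.66,  0.79, -0.18]), array([ 1.18,  1.16, -1.31,  1.73,  1.18,  1.27,  2.89]), array([ 1.18,  1.16, -1.31,  1.73,  1.18,  1.27,  2.89])]
-40 [array([-0.28,  0.71,  0.66,  1.84, -0.6 ,  0.79, -0.01]), array([ 1.21,  1.  , -1.19,  1.87,  1.07,  1.1 ,  2.03]), array([ 1.21,  1.  , -1.19,  1.87,  1.07,  1.1 ,  2.03])]
```

View pics/c4.png

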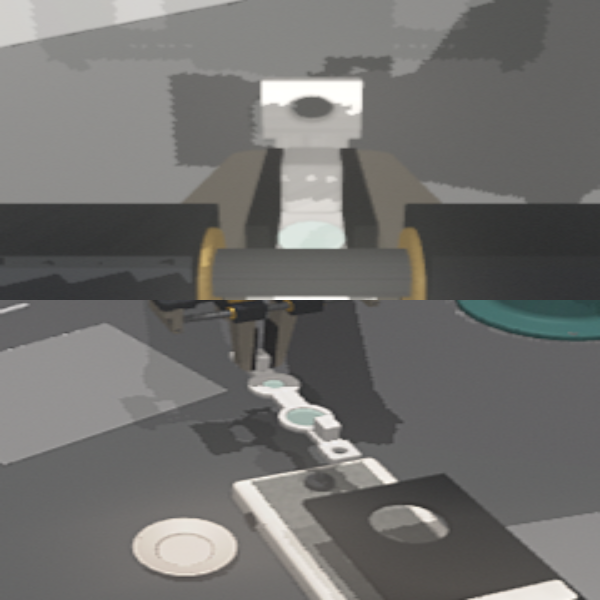

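The scene view shows the arm flat in the hand, clear of the plate. Now I lay it on the mat.

Run:
```python
from h import *
a=np.radians(-22.55); d=np.array([np.cos(a-np.pi/2),np.sin(a-np.pi/2)]); c=np.array([552,-203.]); p=c-66*d
s=robot.observe(); robot.servo_line([*s['tcp_pos'][:2],150],feed=150)
robot.movep([*p,150],rot(a)); print(robot.observe()['t'])
robot.servo_line([*p,30],feed=130); f0=robot.observe()['contact_force'];print(f0)
for z in (20,17,16,15.3,14.7,14,13.3):
    robot.servo_line([*p,z],feed=25); f=robot.observe()['contact_force']; print(z,f.round(2))
    if f[2]-f0[2]>2: break
grip(1.0); robot.hold(0.4); s=robot.observe(); print(s['t'],s['contact_force'])
robot.servo_line([*p,110],feed=200)
save('w5','wrist'); save('t5','top'); print(pp(['filter_arm','rib_large_end'],'top'));print(robot.observe()['t'])
```

```text
12.8583
[ 0.789152    0.7186413  -0.00693744]
20 [ 0.08  0.12 -1.19]
17 [0.81 0.13 0.84]
16 [-0.63 -1.98  4.49]
16.5167 [ 0.084872   -0.08248163  0.45988714]
filter_arm 0.54 [ 607.9 -195.7    5.3] [376. 173.]
rib_large_end 0.64 [ 644.5 -256.2   34.8] [401. 156.]
{'filter_arm': array([ 607.93958744, -195.71558523,    5.30760553]), 'rib_large_end': array([ 644.49530726, -256.15948251,   34.80107311])}
17.3333
```

View pics/w5.png

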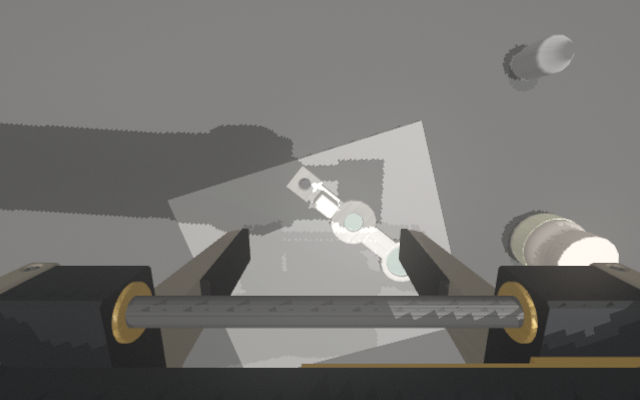

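Run:
```python
from h import *
im=cv2.imread('pics/t5.png'); cv2.imwrite('pics/t5c.png',cv2.resize(im[80:270,130:480],None,fx=2.2,fy=2.2))
ci=viewer.camera_info('wrist'); print(robot.observe()['tcp_pos'])
pp(['hole_small_end','hole_large_end','window_small','window_large','rib_small_end','rib_large_end','filter_arm'],'wrist')
print(bp(304,183,11,ci).round(1),bp(353,222,11,ci).round(1),bp(397,262,11,ci).round(1))
```

```text
[ 576.28718309 -141.77826741  108.42225687]
hole_small_end 0.73 [ 567.2 -119.2   -4.9] [308. 182.]
hole_small_end 0.25 [779.7 -94.   -2.6] [520.  64.]
window_small 0.97 [ 594.8 -168.2   -1.9] [353. 217.]
window_large 0.78 [ 624.6 -224.5    2.1] [401. 257.]
rib_small_end 0.73 [ 578.  -141.4   33.5] [327. 209.]
rib_small_end 0.54 [781.8 -94.9  -4.6] [522.  65.]
filter_arm 0.93 [ 608.5 -200.6    1.1] [378. 242.]
[ 565.7 -116.3   11. ] [ 593.5 -168.3   11. ] [ 618.5 -223.    11. ]
```

View pics/t5c.png

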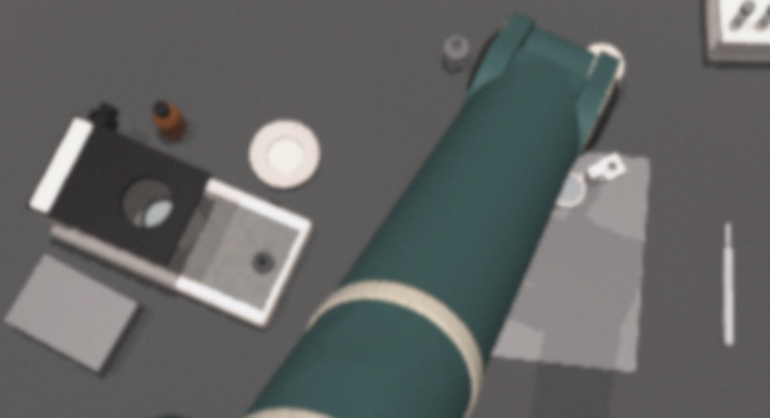

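The small rib stayed where it was let go, but the arm swivelled about 50° on the mat during release. It lies flat with the large end near (640,-255). I move over that end and measure.

Run:
```python
from h import *
a=np.radians(-151.9)
p=[637,-249,100]
q=kin.ik(p,rot(a)); print(q)
robot.movep(p,rot(a)); robot.hold(0.1)
s=robot.observe(); print(s['t'],s['tcp_pos'],s['joints'].round(2))
im=save('w6','wrist'); pp(['hole_large_end','rib_large_end','window_large'],'wrist')
cv2.imwrite('pics/w6c.png',cv2.resize(im[140:290,250:400,::-1],None,fx=4,fy=4,interpolation=cv2.INTER_NEAREST))
```

```text
[-0.27164426  0.8327528   0.93504265  1.63959775 -0.7483683   1.06501615
 -1.76077841]
19.3583 [ 636.93400161 -248.80612164  100.03112438] [-0.27  0.83  0.93  1.64 -0.75  1.06 -1.76]
hole_large_end 0.77 [ 654.  -274.1   -0. ] [320. 171.]
rib_large_end 0.69 [ 638.4 -257.5   30.3] [326. 202.]
window_large 0.82 [ 621.  -226.8    2.5] [327. 231.]
```

View pics/w6c.png

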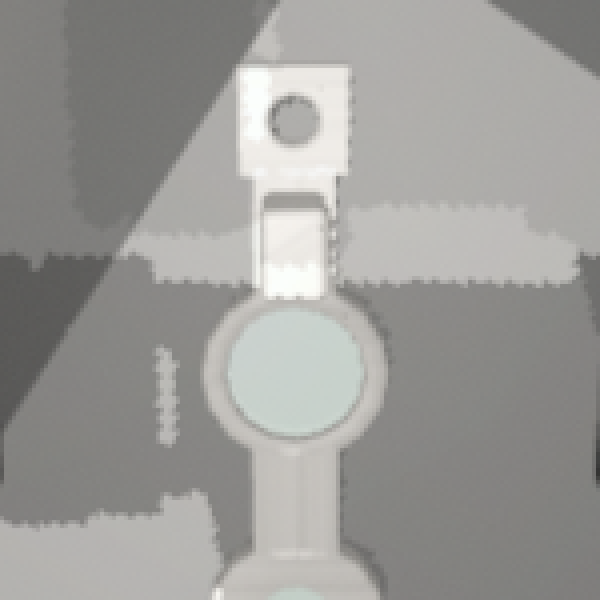

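Run:
```python
from h import *
ci=viewer.camera_info('wrist')
h=bp(323.25,170.25,11,ci);r=bp(323.5,203.6,33,ci);w=bp(323.75,232.75,11,ci)
print(h.round(1),r.round(1),w.round(1)); d=(w-h)[:2]; th=np.arctan2(d[1],d[0]);print(np.degrees(th),np.linalg.norm(d),np.linalg.norm((r-h)[:2]))
d/=np.linalg.norm(d)
# average of three cues
c=(h[:2]+25*d+r[:2]+w[:2]-34*d)/3; print(c)
R=rot(th+np.pi/2-2*np.pi)
robot.servo_line([*c,60],feed=150,rotation=R); robot.servo_line([*c,15.3],feed=80)
print(robot.observe()['contact_force'])
grip(0.0,60); s=robot.observe(); print(s['t'],s['tcp_pos'],s['grip_width']*92,s['contact_force'])
save('w7','wrist')
robot.servo_line([*c,60],feed=60); s=robot.observe(); print(s['t'],s['contact_force'],s['wrist_torque'],s['grip_width']*92)
save('w8','wrist'); 
robot.servo_line([*c,160],feed=180); print(robot.observe()['joints'].round(2),robot.observe()['t'])
print(kin.ik([472,-13,160],rot(np.radians(157.45))))
a=cv2.imread('pics/w7.png');b=cv2.imread('pics/w8.png');e=cv2.imread('pics/w2.png');cv2.imwrite('pics/c8.png',np.vstack([cv2.resize(i[150:260,240:400],(480,330))[:,:] for i in (a,b)]))
cv2.imwrite('pics/c8.png',np.hstack([cv2.resize(i[150:260,270:380],(260,260),interpolation=cv2.INTER_NEAREST) for i in (e,a,b)]))
```

```text
[ 652.2 -277.5   11. ] [ 640.4 -256.    33. ] [ 624.5 -226.6   11. ]
118.55758974458283 57.929239793816905 24.500683464292333
[ 640.4447886  -256.03268247]
[-0.55611817 -0.27210751  0.20791447]
21.85 [ 640.45045098 -256.00311425   15.28145914] 13.580574720521897 [-0.03686862  0.53798241 -0.50814684]
22.7917 [ 0.57950389 -0.54049746 -1.86369292] [ 0.03630447 -0.00996502 -0.06472087] 13.425775140271089
[-0.28  0.78  0.98  1.59 -0.69  1.16 -1.79] 23.55
[-1.08447784  0.59954967  1.3867787   2.12991192 -0.7102298   1.01755088
 -2.84619006]
```

View pics/c8.png

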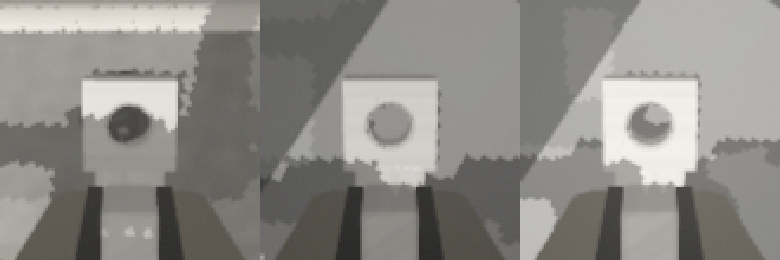

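The hole and rib sit in the jaws within about 1 px of the first grasp (left against the middle and right crops). I unwind the wrist through safe poses to the pre-insertion pose.

Run:
```python
from h import *
for p,y in (([500,-130,190],-70),([480,-80,190],30),([471.9,-13.4,170],157.45)):
    q=kin.ik(p,rot(np.radians(y))); print(y,np.round(q,2)); 
    robot.movep(p,rot(np.radians(y))); print(robot.observe()['t'])
robot.hold(0.2)
s=robot.observe(); print(s['tcp_pos'],s['grip_width']*92,s['contact_force'],s['wrist_torque'])
save('w9','wrist');save('s9','scene'); pp(['filter_arm','rib_small_end','hole_small_end','window_large'],'scene')
a=cv2.imread('pics/w9.png');b=cv2.imread('pics/s9.png')
cv2.imwrite('pics/c9.png',np.hstack([cv2.resize(a[150:260,270:380],(330,330),interpolation=cv2.INTER_NEAREST),cv2.resize(b[140:300,280:480],(412,330))]))
```

```text
-70 [-0.48  0.33  0.82  1.99 -0.3   0.94 -0.73]
24.5417
30 [-0.29  0.23  0.45  2.04 -0.12  0.9   0.75]
25.8667
157.45 [-0.1   0.23  0.06  2.07 -0.02  0.84  2.72]
27.5917
[471.89778645 -13.43438005 170.00401232] 13.231487883441972 [-0.24765688 -0.54728063  0.23732972] [ 0.02832238 -0.0633258  -0.00237005]
filter_arm 0.83 [497.6  44.3 156.2] [366. 188.]
rib_small_end 0.91 [523.4 109.1 186.5] [384. 198.]
rib_small_end 0.15 [ 552.7 -204.1   -3. ] [274. 202.]
hole_small_end 0.42 [509.7  72.7 155.8] [372. 198.]
window_large 0.88 [487.1  20.3 158.1] [361. 180.]
window_large 0.64 [524.  115.3  -2.4] [377. 270.]
```

View pics/c9.png

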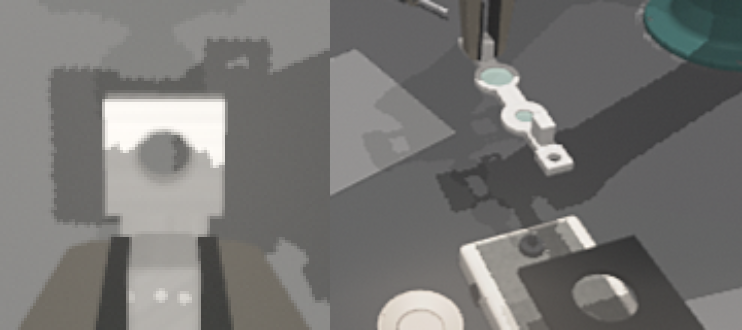

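Run:
```python
from h import *
R=rot(np.radians(157.45)); u=np.array([np.cos(np.radians(67.45)),np.sin(np.radians(67.45))]); p=np.array([535.2,139])
q=p-165*u
robot.servo_line([*q,73],feed=120)
for k in (100,40,0):
    robot.servo_line([*(p-k*u),73],feed=110); s=robot.observe(); print(k,round(s['t'],2),s['contact_force'].round(2),s['wrist_torque'].round(3))
robot.hold(0.2); s=robot.observe();print(s['tcp_pos'],s['tcp_rot'],R,s['joints'].round(2))
im=save('w10','wrist'); im2=save('s10','scene')
cv2.imwrite('pics/c10.png',np.hstack([cv2.resize(im[150:260,270:380,::-1],(440,440),interpolation=cv2.INTER_NEAREST),cv2.resize(im2[220:330,330:420,::-1],(360,440))]))
```

```text
100 29.79 [-0.61 -0.21 -1.26] [ 0.052 -0.044 -0.047]
40 30.48 [ 0.4  -0.65 -0.53] [ 0.052 -0.092 -0.022]
0 31.0 [ 0.06 -0.38 -1.45] [ 0.063 -0.018  0.004]
[534.99631111 138.28746017  72.93112141] [-0.91416054  1.37090183  0.91386667] [-0.91458813  1.3700716   0.91458813] [-0.35  0.49  0.04  1.95 -0.03  0.7   2.46]
```

View pics/c10.png

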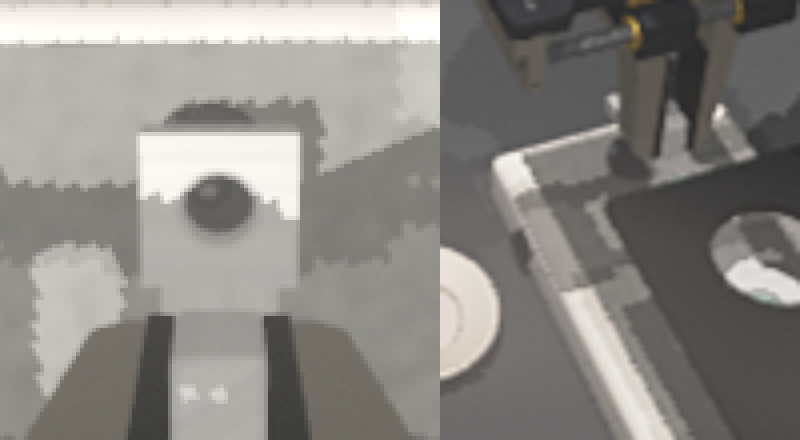

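Run:
```python
from h import *
a,b=cv2.imread('pics/w3.png'),cv2.imread('pics/w10.png')
f=lambda i: cv2.convertScaleAbs(cv2.resize(i[170:230,295:350],(390,425),interpolation=cv2.INTER_CUBIC),alpha=1.3)
cv2.imwrite('pics/c11.png',np.hstack([f(a),f(b)]))
print([robot.observe()['tcp_pos'].round(2).tolist() for _ in range(4)])
ci=viewer.camera_info('wrist'); print(px([525.6,116.1,52],ci),px([525.6,116.1,46+23],ci))
```

```text
[[535.12, 138.42, 73.03], [535.12, 138.42, 73.03], [535.12, 138.42, 73.03], [535.12, 138.42, 73.03]]
[323.0506415  198.07160465] [322.96067245 204.5120767 ]
```

View pics/c11.png

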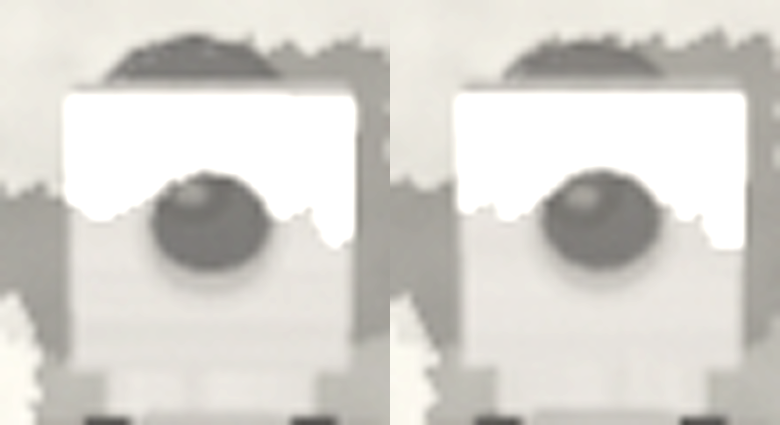

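Run:
```python
from h import *
p=np.array([535.2,139]); f0=np.mean([robot.observe()['contact_force']],axis=0)
for z in (66,63,60,57,54,52.5,51.5,51,50.5,50,49.5,49):
    robot.servo_line([*p,z],feed=30); s=robot.observe(); f=s['contact_force']-f0; print(z,round(s['t'],2),s['tcp_pos'].round(2),f.round(2),s['wrist_torque'].round(3))
    if f[2]>6 or np.hypot(*f[:2])>8: break
im=save('w12','wrist')
cv2.imwrite('pics/w12c.png',cv2.resize(im[150:260,270:380,::-1],(440,440),interpolation=cv2.INTER_NEAREST))
```

```text
66 31.68 [534.94 138.9   65.63] [-0.24 -0.85 -0.86] [ 0.05  -0.006 -0.009]
63 31.93 [535.07 138.98  62.81] [-0.38  0.18 -1.34] [ 0.033 -0.029 -0.034]
60 32.18 [535.13 138.97  59.84] [0.13 0.17 0.1 ] [ 0.051 -0.051  0.039]
57 32.43 [535.35 138.93  56.87] [ 1.08  0.09 -1.13] [ 0.006 -0.236  0.091]
54 32.68 [535.37 138.89  53.85] [ 1.03 -0.93 -1.21] [-0.08  -0.361  0.053]
52.5 32.93 [535.34 138.91  52.46] [ 1.86 -0.93 -1.23] [ 0.045 -0.407 -0.022]
51.5 33.18 [535.36 138.92  51.53] [ 1.25  0.2  -0.96] [-0.025 -0.418  0.065]
51 33.43 [535.36 138.95  51.06] [ 1.64 -0.46 -0.21] [-0.146 -0.477  0.032]
50.5 33.68 [535.34 138.96  50.53] [ 2.04 -0.05 -0.44] [-0.096 -0.481 -0.002]
50 33.93 [535.37 138.95  50.19] [ 1.38 -1.    1.99] [-0.131 -0.365  0.009]
49.5 34.18 [535.4  138.98  50.19] [-0.72 -2.84  6.61] [-0.26  -0.038  0.104]
```

View pics/w12c.png

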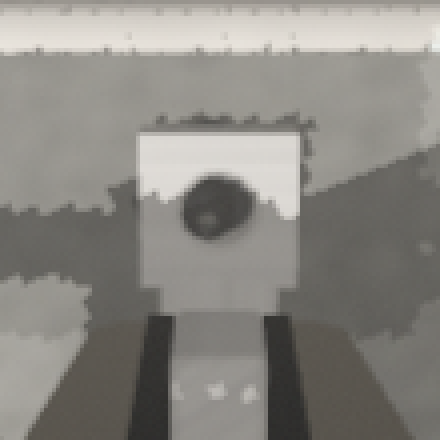

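Pin seen in the hole at (207,215) of the crop; seating contact came at TCP z 50.2, as expected. I relieve the side load and release gently.

Run:
```python
from h import *
robot.servo_line([535.9,138.7,50.0],feed=20); robot.hold(0.2); s=robot.observe(); print(s['contact_force'].round(2),s['wrist_torque'].round(3),s['tcp_pos'])
a=save('w13','wrist')
grip(0.16,3); robot.hold(0.1); s=robot.observe(); print(s['t'],s['grip_width']*92,s['contact_force'].round(2),s['tcp_pos'])
b=save('w14','wrist'); save('s14','scene')
grip(0.2); b2=save('w15','wrist')
cv2.imwrite('pics/c14.png',np.hstack([cv2.resize(i[150:260,265:385,::-1],(260,240),interpolation=cv2.INTER_NEAREST) for i in (a,b,b2)]))
```

```text
[-2.45 -0.64  4.47] [-0.037  0.221  0.034] [535.52836756 138.8717842   50.17186529]
35.05 14.930718797819129 [ 0.5  -0.69  0.14] [535.5598914  138.73848464  49.63500625]
```

View pics/c14.png

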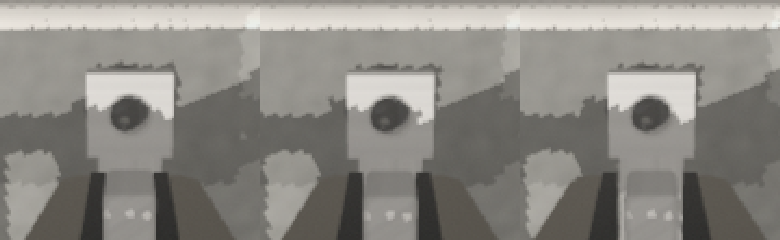

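Run:
```python
from h import *
ims=[]
for g in (0.27,0.4,0.6):
    grip(g); ims.append(save(f'w16_{g}','wrist'))
s=robot.observe(); print(s['t'],s['contact_force'].round(2))
robot.servo_line([535.9,138.7,115],feed=120); robot.servo_line([530,128,130],feed=100); robot.hold(0.2)
im=save('w17','wrist'); save('s17','scene'); print(robot.observe()['tcp_pos'])
pp(['hole_large_end','window_small','lamp_port','pin','rib_large_end'],'wrist')
cv2.imwrite('pics/c16.png',np.hstack([cv2.resize(i[150:260,265:385,::-1],(260,240),interpolation=cv2.INTER_NEAREST) for i in ims]))
s17=cv2.imread('pics/s17.png')
cv2.imwrite('pics/c17.png',np.hstack([cv2.resize(im[150:290,260:400,::-1],(460,460),interpolation=cv2.INTER_NEAREST),cv2.resize(s17[240:350,340:440],(320,352))[:352].repeat(1,0) if 0 else cv2.resize(s17[240:350,350:430],(335,460),interpolation=cv2.INTER_CUBIC)]))
```

```text
36.7667 [-0.17  0.39  1.82]
[529.85928171 128.17964957 129.64801788]
hole_large_end 0.87 [525.9 118.5  37.8] [323. 195.]
pin 0.97 [525.1 114.5  38.1] [322. 191.]
rib_large_end 0.72 [534.3 140.7  65.5] [324. 230.]
```

View pics/c16.png

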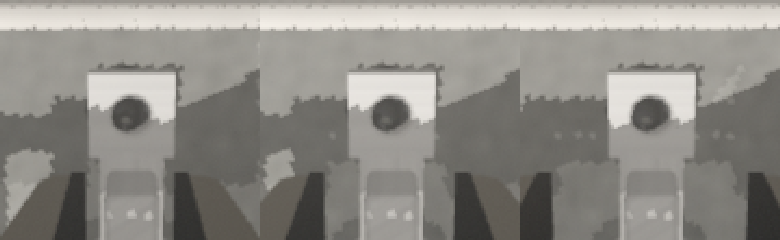

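View pics/c17.png

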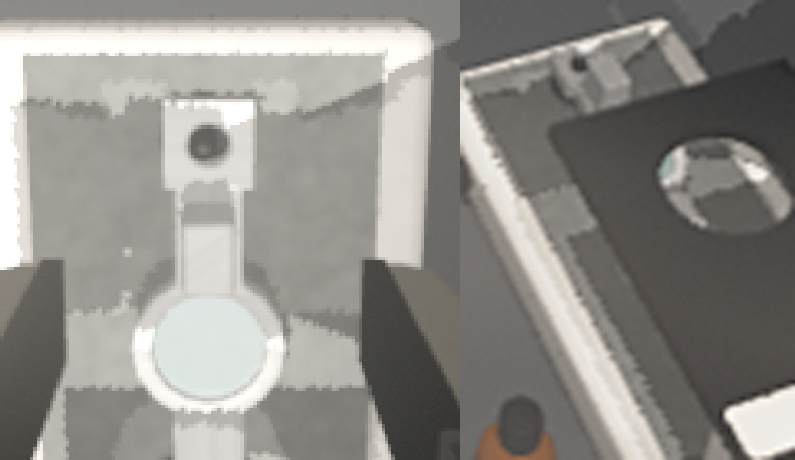

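Run:
```python
from h import *
robot.servo_line([530,128,190],feed=200)
robot.servo_line([590,272,190],feed=200); robot.hold(0.2)
im=save('w18','wrist'); ci=viewer.camera_info('wrist'); print(robot.observe()['t'])
pp(['window_small','lamp_port','illuminator','filter_arm'],'wrist')
c=px([572.8,229.7,42],ci); print(c); x,y=c.astype(int)
x0,y0=max(x-50,0),max(y-50,0); print(x0,y0)
cv2.imwrite('pics/w18c.png',cv2.resize(im[y0:y0+100,x0:x0+100,::-1],(580,580),interpolation=cv2.INTER_CUBIC))
```

```text
39.9833
window_small 0.71 [575.3 229.3  34.8] [321. 152.]
window_small 0.24 [559.3 181.3 101.3] [316.  96.]
illuminator 0.88 [529.2 110.5  -0.9] [318.  31.]
illuminator 0.25 [560.3 180.5 103.1] [314.  95.]
filter_arm 0.96 [560.8 198.9  35.7] [323. 119.]
[323.37739594 151.66779307]
273 101
```

View pics/w18c.png

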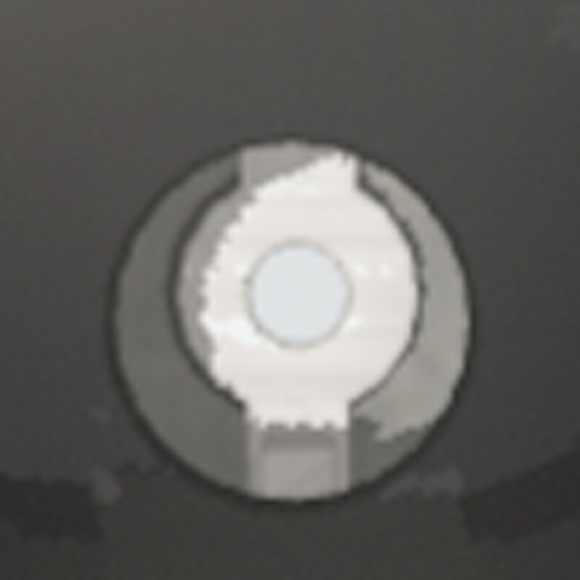

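View pics/w18.png

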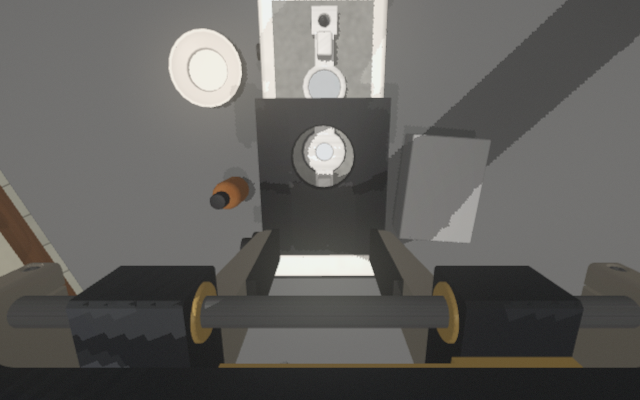

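The window sits at (299,293) in the crop. The thin dark rim of the lamp-port ring is even on both sides, about 10 px each, so the window is centred to within about 1 mm.

Run:
```python
from h import *
s=robot.observe(); print(s['t'],s['contact_force'].round(2)); print(robot.job_done()); print(robot.observe()['t'])
```

```text
40.1833 [ 0.04 -0.75  0.82]
the job is handed in; nothing more can be done
None
the job is handed in; nothing more can be done
```

The filter arm is refitted end for end and the job was handed in at about 40 s of the 61 s; no verdict was reported.

- **What I did:** I gripped the rib near the pin, lifted the arm 22 mm, drew it out from under the stage plate, and laid it flat on the mat. I then regripped it by the large-window end, turned it, slid it back under the plate, and lowered it onto the pin until it seated.
- **Seating:** Contact came at a tool height of 50.2 mm, the same height as when the arm first sat on its seats. The fingers then opened without moving the arm.
- **Last pictures:** They show the pin in the hole at the large-window end. The small window is centred over the lamp-port ring to within about 1 mm, and the arm lines up with the illuminator axis to within about 0.5°. The arm lies ribs up and the gripper is clear of everything.
- **Bystanders:** I saw none disturbed in the pictures I viewed. The final wrist view did not cover all of them, and I did not measure their positions again.

- **Swivel on the mat:** The arm swivelled about 50° around the held rib when I let it go. It stayed flat, and I measured its new position before gripping it again. I did not find the cause.
- **Detector miss:** The trained networks did not report the lamp port in the last two wrist pictures, so I judged the centring from the image itself.

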